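# Prime the hand lubricator until its indicator pin is fully out

## Task

One of the two hand lubricators is empty: its indicator pin is still sunk in its turret and shows no green. Pump that one by pressing its red push cap down with the fingertips, fully home and then letting it spring fully up again, over and over until its pin stands fully out with the green band in view, and leave the cap up. Do not touch the pin or pull the cap, leave the already primed lubricator alone, and do not move or lift the things standing around.

Things in the scene. Friction and masses are not known exactly. Their poses are not given: they have to be found in the camera images.
- pump: The empty hand lubricator, screwed to the worktop: foot plate 88x122x10 mm, upright blue cylinder (58 mm wide) with a red mushroom push cap on top, and 52 mm to its +y side an aluminium indicator turret (32 mm wide, 70 mm high) with a 12 mm thick pin. Origin: on the worktop, on the plunger's axis; z up. Its orange pin stands only 4 to 22 mm out at first.
- pump_head (a point): Top centre of the empty lubricator's push cap (red, 42 mm diameter, slightly domed: 2.5 mm lower at 18 mm radius); about 136 mm above the worktop when up, 114 mm when pressed fully home. It moves with the cap.
- pump_plunger (a joint): Stroke of the empty lubricator's plunger in m: 0 = fully up, grows as the cap is pressed down to 0.022 = fully home. A spring pushes it up again by itself (about 4 N at the top, 13 N at the bottom, with the pump's own resistance up to about 16 N).
- pump_pin (a joint): Rise of the empty one's indicator pin, m: 0 = sunk (tip 4 mm proud), about 0.040 = fully out, 9 mm of green band in view. It rises by a ratchet as the cap is pressed and stays up when the cap returns: 8 mm per full stroke (cap fully home, then fully up; the first stroke 1 to 12 mm); short strokes lift less or nothing. 3 to 5 full strokes are needed; more do no harm.
- pump_tip (a point): Top centre of the empty lubricator's indicator pin: 74 mm above the worktop when the pin is sunk, about 114 mm when it is fully out; 52 mm beside the plunger's axis.
- pump_cap (a joint): How far the empty lubricator's push cap has been pulled up off its plunger rod, in m: 0 = seated, as it must stay (needs over 6 N of pull).
- spare_pump: The already primed hand lubricator, screwed to the worktop: foot plate 88x122x10 mm, upright blue cylinder (58 mm wide) with a red mushroom push cap on top, and 52 mm to its +y side an aluminium indicator turret (32 mm wide, 70 mm high) with a 12 mm thick pin. Origin: on the worktop, on the plunger's axis; z up. Its pin is fully out, green band in view. Leave it alone.
- spare_pump_plunger (a joint): Stroke of the primed lubricator's plunger in m: 0 = fully up, 0.022 = fully home.
- spare_pump_pin (a joint): How far the primed lubricator's indicator pin stands out, in m: about 0.040.
- spare_pump_head (a point): Top centre of the primed lubricator's push cap, about 136 mm above the worktop.
- screw_bin: Bystander: small open yellow bin of machine screws, 66x100x32 mm; lies or stands loose on the worktop; origin at the centre of its underside.
- weight_200g: Bystander: small brass-coloured check weight with a knob, 28 diameter, 46 high mm; lies or stands loose on the worktop; origin at the centre of its underside.
- weight_500g: Bystander: larger brass-coloured check weight with a knob, 38 diameter, 62 high mm; lies or stands loose on the worktop; origin at the centre of its underside.
- spanner: Bystander: flat steel open-ended spanner, 30x190x6 mm; lies or stands loose on the worktop; origin at the centre of its underside.
- tape: Bystander: roll of brown tape lying flat, 100 diameter, 25 high mm; lies or stands loose on the worktop; origin at the centre of its underside.
- dust_brush: Bystander: flat dusting brush with wooden handle, 32x186x13 mm; lies or stands loose on the worktop; origin at the centre of its underside.
- wash_bottle: Bystander: white wash bottle with red spout, 68x102x185 high mm; lies or stands loose on the worktop; origin at the centre of its underside.

How it is judged:
By the outcome, as a careful person would: the job done as asked, in the order asked, and still so for the second after the job is handed in, with the robot touching nothing.
It also fails if it takes over 38 s, if anything falls off the work surface, if the arm or the gripper's body presses on something with over 40 N, if the wrist force passes 120 N, or if a joint passes its speed limit or range.

## Robot

A 6-joint arm with a two-finger parallel gripper is mounted at the origin on a cart in front of the work surface, level with it; the furniture and walls round the work are solid. World frame = base frame: x ahead of the robot, y to its left, z up, the work surface at z = 0. Lengths are in mm, angles in rad, forces in N, time in s.
With the tool pointing down it reaches from about 425 to 950 mm from the base axis. Payload 3.5 kg.
Tool frame: the origin (TCP) lies between the finger pads; the fingertips stand 25 mm ahead of it and the grasp point (between the pads) lies 6 mm ahead of it; z points along the fingers, y is the direction in which the jaws open and shut (so a half turn about z gives the same grasp; the last joint's range is limited). The gripper opens to 85 mm and grips with 20 to 120 N. Pads are 22 mm wide; open, the fingers measure 114 mm over their backs; the gripper's body (76 mm by 85 mm) begins 54 mm behind the grasp point. The pads swing forward as they close: fully open they stand 13 mm farther back than shut.
Start: joints at [-1.389, 0.286, 1.577, -0, 1.279, -0.15], TCP at [219.901, -638.161, 256.325] pointing down, gripper open.
Joint ranges: [-2.77, 2.77], [-0.9, 2.22], [0.21, 2.48], [-1.53, 4.67], [0.24, 2.81], [-2.84, 2.84]. Speed limits (rad/s): [2.79, 2.79, 3.14, 3.14, 3.14, 3.14].

## Interface

Orientations are given as a unit quaternion [w, x, y, z].
In Python, from cell import bot, planner, observe, eyes gives the robot as it stands. Calls block until the motion is done:
- bot.goto(position, orientation): joint-space move of the TCP to a pose.
- bot.move_straight(position, max_speed=150, ori=None, contact_N=None): straight line of the TCP; ori=None keeps the orientation; max_speed is the mean speed in mm/s. With contact_N (N) it stops when the force on the tool has changed by that much, and returns True; else False.
- bot.move_joints(angles): joint-space move.
- bot.gripper_open() and bot.clamp(f_grip=None): open the fingers fully, or close them until they stop; f_grip is the grip in N (None keeps the last).
- bot.wait(seconds).
- planner.solve_ik(position, orientation): joint angles nearest the present ones, or None.
- observe(): the state.
- eyes.capture(name): name is "scene" or "top" or "wrist"; returns a dict with "image" (420x560x3 uint8, red, green, blue), "depth" (420x560 float32, mm along the optical axis (not along the pixel's ray), 0 where there is no reading), "vertical_fov" (degrees; the focal length in pixels is half the picture's height over the tangent of half this angle, whatever the lens; pixels are square), "cx", "cy" (the principal point, pixels), "R" (3x3) and "t" (3): a world point X has camera coordinates R X + t; the wrist camera has in their place "mount" (4x4, takes a point from camera to tool coordinates, whose origin is the TCP and whose axes are the flange's). Camera axes: x right, y down, z forward; pixel columns grow to the right and rows downward; lengths in mm; the calibration is good to about 2 mm. The wrist camera is an equidistant fisheye: a pixel r from the principal point sees the ray r / f radians off the axis. A picture is of the moment at which its call begins: read the wrist's pose just before it.
A pose or a line that the arm cannot do raises bot.MotionError and nothing moves.
- bot.finish_job(): hands the job in, once; it reports no verdict.
Trained networks look in a picture, given as the dict that the camera call returned (one of the last four; its "shot" number tells which), for a name from the list of things; names that differ only in an ending like _2 or _b are one class to them, and where a whole thing is asked for, a point or a joint stands for the part that bears it (a point fixed in the world has none). Each returns a list of dicts, best first, with "conf" (0 to 1); they miss things now and then, are a little off and sometimes report something else, mostly with a low value. They report only what shows in the picture. A call takes as long as a camera call.
- eyes.search_frame(query, picture): "position" ([x, y, z] in mm, in the coordinates of the camera as it stood for that picture, good to about 4 mm: the middle of the surface that is visible of it).
- eyes.landmark_of(query, picture): "position" ([x, y, z] in mm, in the coordinates of the camera as it stood for that picture, good to about 4 mm: a listed point, or the origin of a listed thing).
The state is a dict: "clock": time; "joint_positions": joint angles; "joint_velocities": joint speeds; "joint_efforts": joint torques, N m; "tool_pos": TCP position; "tool_rot": TCP orientation; "contact_force": force on the tool from outside, world axes, zero at the start; "torque": the same for the moment, N m; "width": finger opening in mm.
Only numpy, scipy, OpenCV 4.12 (cv2) and the standard library are available. Lean on these libraries where they do the work, as an engineer would, in place of code of your own. Each camera call takes 0.05 s, during which the arm holds its last target.

## Working session

There is one attempt and no reset: what is moved stays moved. The work goes in short steps, each a Python script; the robot and the scene stay as the last script left them, time stands still between calls to the robot, and variables do not carry over. Pictures are saved under pics/ and viewed, and the job is handed in when it is done.

```bash
mkdir -p pics; ls
cat > h.py <<'E'
import numpy as np, cv2
from cell import bot, planner, observe, eyes
def save(c,n): cv2.imwrite('pics/'+n+'.png',cv2.cvtColor(c['image'],cv2.COLOR_RGB2BGR))
def w(c,p): return np.array(c['R']).T@(np.array(p)-np.array(c['t']))
E
python3 - <<'E'
from h import *
for n in ['scene','top']:
    c=eyes.capture(n); save(c,n+'1')
    print(n,w(c,[0,0,0]))
    for q in ['pump','spare_pump','pump_head','pump_tip','spare_pump_head']:
        print(q,[(np.round(w(c,d['position'])),round(d['conf'],2)) for d in eyes.landmark_of(q,c)][:4])
s=observe();print(s)
E
```

```text
pics
scene [-212.74994777  224.39698619 1163.21244412]
pump [(array([551.,  20.,   1.]), 0.86), (array([ 703., -129.,   -1.]), 0.71)]
spare_pump []
pump_head [(array([554.,  27., 137.]), 0.73)]
pump_tip [(array([549.,  75.,  86.]), 0.46)]
spare_pump_head []
top [ 423.80182023 -184.54047091 1159.26378459]
pump [(array([552.,  21.,   1.]), 0.56)]
spare_pump [(array([ 526., -260.,    1.]), 0.56)]
pump_head [(array([551.,  22., 137.]), 0.67), (array([ 704., -134.,   -1.]), 0.54)]
pump_tip [(array([545.,  80.,  84.]), 0.46)]
spare_pump_head [(array([ 526., -258.,  133.]), 0.61)]
{'clock': 0.6, 'joint_positions': array([-1.38900453e+00,  2.86300653e-01,  1.57667191e+00,  1.68935552e-05,
        1.27858934e+00, -1.50009166e-01]), 'joint_velocities': array([-5.01102985e-04, -3.15399370e-03, -7.31552872e-05,  2.77840224e-04,
       -1.39270590e-04,  4.88925244e-04]), 'joint_efforts': array([-9.09588907e-04, -4.05667377e+01, -2.92740601e+01, -2.00167665e-04,
        6.95016988e-04, -3.34860715e-06]), 'tool_pos': array([ 219.9044274 , -638.17527473,  256.33966459]), 'tool_rot': array([1.52474434e-05, 9.86270451e-01, 1.65138114e-01, 8.33210363e-06]), 'contact_force': array([-0.08979645, -0.69899502,  0.00411434]), 'torque': array([ 0.04689611,  0.03087894, -0.01534821]), 'width': 85.29906015738642}
```

View pics/scene1.png

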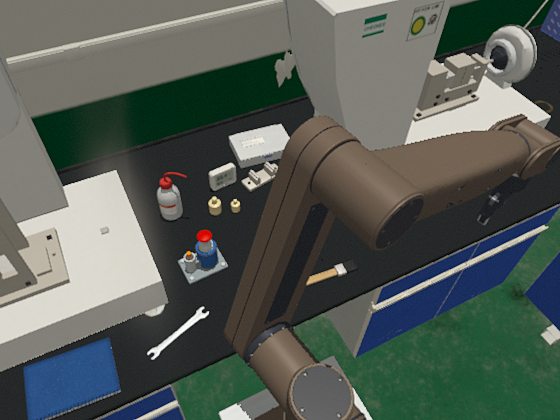

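View pics/top1.png

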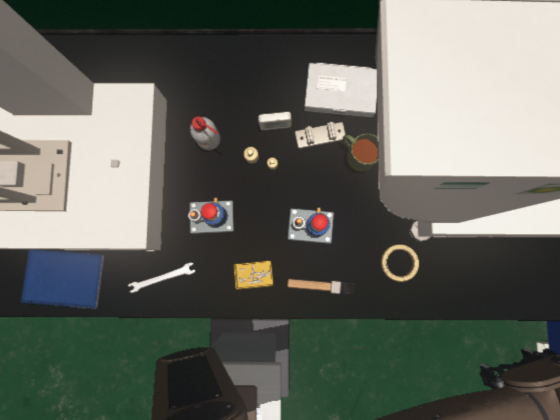

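The two pumps sit at top-view pixels (210,213) and (319,223). I'll zoom in on both to compare their pins.

Run:
```python
import cv2,numpy as np
a=cv2.imread('pics/top1.png')
x=[cv2.resize(a[190:250,c:c+60],None,fx=6,fy=6,interpolation=cv2.INTER_CUBIC) for c in (180,283)]
cv2.imwrite('pics/z1.png',np.hstack(x))
```

```text
(no output)
```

View pics/z1.png

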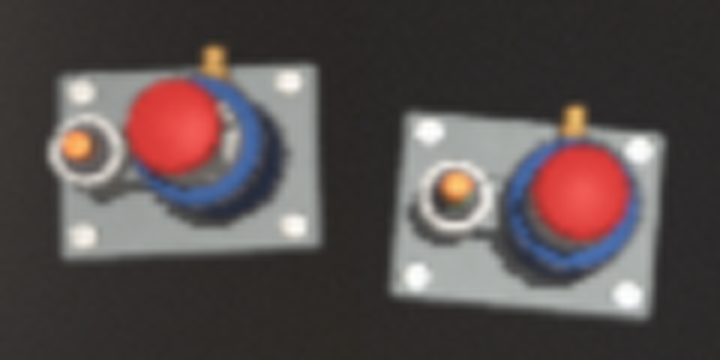

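Run:
```python
from h import *
c=eyes.capture('top'); f=210/np.tan(np.radians(c['vertical_fov']/2))
D=c['depth'];v,u=np.mgrid[:420,:560]
P=np.stack([(u-c['cx'])/f*D,(v-c['cy'])/f*D,D],-1)
W=(P-np.array(c['t']))@np.array(c['R'])
im=c['image'].astype(int)
red=(im[...,0]>140)&(im[...,1]<80)&(im[...,2]<90)
for n,cc in (('L',(180,240)),('R',(283,343))):
    m=np.zeros_like(red);m[190:250,cc[0]:cc[1]]=1;m&=red&(W[...,2]>115)
    p=W[m];print(n,len(p),p.mean(0),p.min(0),p.max(0))
    hsv=cv2.cvtColor(c['image'],cv2.COLOR_RGB2HSV)
    o=np.zeros_like(red);o[190:250,cc[0]:cc[1]]=1;o&=(hsv[...,0]>8)&(hsv[...,0]<22)&(hsv[...,1]>120)&(W[...,2]>50)
    print(' pin',len(W[o]),W[o].mean(0) if o.any() else 0, W[o].max(0) if o.any() else 0)
for px in [(140,150),(140,230),(60,170),(155,240)]: print(px,W[px[1],px[0]])
# plan
for q in ([0,1,0,0],[0,.7071,.7071,0],[0,.7071,-.7071,0]):
    print(q,planner.solve_ik([552,22,230],q))
```

```text
L 160 [550.55185827  23.49478464 134.83065552] [532.08882506   4.02640225 128.97124082] [568.0449512   42.73742885 138.99775341]
 pin 20 [548.47791167  75.27770678  83.01117488] [555.34638884  83.67034314  88.39630766]
R 168 [ 523.49451412 -255.31725553  146.82635707] [ 423.80182023 -275.17104202  127.26858417] [ 544.06272113 -184.54047091 1159.26378459]
 pin 22 [ 528.85867515 -204.42886644  106.29012225] [ 537.40478476 -198.31705267  118.09179499]
(140, 150) [703.39492085 198.93113961 150.45798085]
(140, 230) [500.03299565 188.49985963 150.40670845]
(60, 170) [646.81778502 388.88626776 169.40326796]
(155, 240) [478.819701   171.37586277  86.07387477]
[0, 1, 0, 0] [-1.43841896e-01  4.03704272e-02  1.90500622e+00 -4.44089210e-16
  1.19621601e+00  1.42695443e+00]
[0, 0.7071, 0.7071, 0] [-1.43841896e-01  4.03704272e-02  1.90500622e+00 -4.44089210e-16
  1.19621601e+00 -1.43841896e-01]
[0, 0.7071, -0.7071, 0] None
```

Pin heights settle it: the left pump's pin is at about 85 mm (empty) and the right one's at about 115 mm (primed). I'll shut the gripper, pull in radially, then swing over the left cap.

Run:
```python
from h import *
q=[0,.70710678,.70710678,0]
bot.clamp(20)
s=observe();p=s['tool_pos'];print(s['clock'],s['width'])
bot.move_straight([p[0]*.83,p[1]*.83,256],max_speed=250)
bot.goto([551,22.5,200],q)
s=observe();print(s['clock'],s['tool_pos'],s['width'],s['contact_force'])
c=eyes.capture('wrist');save(c,'w1');c2=eyes.capture('scene');save(c2,'s2')
M=np.array(c['mount']);R=np.array([[0,1,0],[1,0,0],[0,0,-1]])
for qn in ['pump_head','pump_tip']:
    for d in eyes.landmark_of(qn,c)[:2]:
        print(qn,R@(M[:3,:3]@np.array(d['position'])+M[:3,3])+s['tool_pos'],d['conf'])
```

```text
1.4167 -0.1350060998062842
4.3917 [551.16292093  21.65515363 200.12858709] 0.05775725333362399 [-0.87776653  0.43939356  0.2461468 ]
pump_head [549.45481736  16.56223884 138.82221775] 0.83
pump_head [391.47380134 -79.7789265    6.60361679] 0.66
pump_tip [544.83190161  73.29062882  85.11822889] 0.51
```

View pics/w1.png

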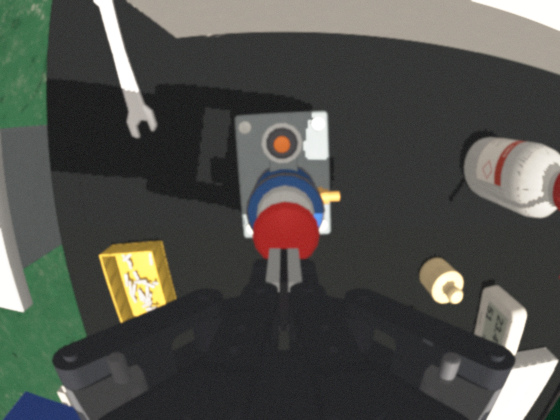

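View pics/s2.png

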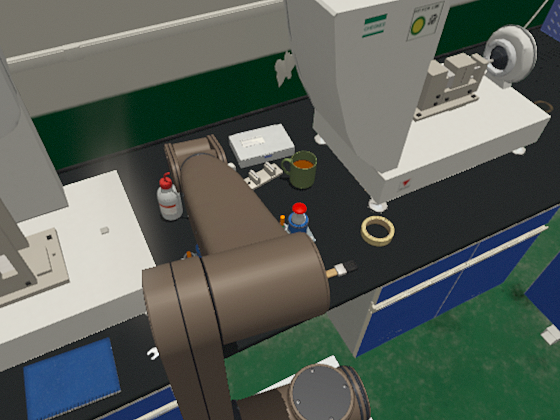

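The wrist view shows the shut fingertips over the red cap (285,235), and the orange pin at (282,145) is sunk with no green. I'll do the first stroke carefully.

Run:
```python
from h import *
x,y=550.5,21
bot.move_straight([x,y,172],max_speed=100)
hit=bot.move_straight([x,y,150],max_speed=30,contact_N=3.0)
s=observe();print(hit,s['clock'],s['tool_pos'],s['contact_force'])
hit=bot.move_straight([x,y,131],max_speed=40,contact_N=30)
s=observe();print(hit,s['clock'],s['tool_pos'],s['contact_force'])
bot.move_straight([x,y,170],max_speed=70)
bot.wait(.3)
s=observe();print(s['clock'],s['tool_pos'],s['contact_force'])
c=eyes.capture('wrist');save(c,'w2')
```

```text
True 5.525 [550.94414664  20.97281449 159.39842919] [-0.74520491  0.70524661  4.88578926]
True 6.1333 [551.29617057  20.95656568 139.66492569] [-4.54739216 -0.12000175 11.10826734]
7.0333 [550.20427723  21.02455078 169.35798452] [0.76833662 0.09145808 0.36130922]
```

View pics/w2.png

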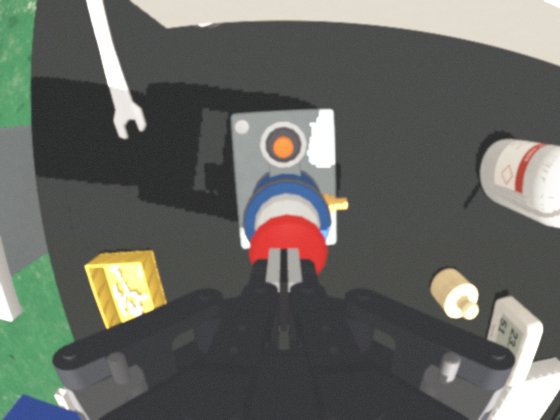

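Run:
```python
from h import *
x,y=550.5,21
for i in range(2):
    bot.move_straight([x,y,144],max_speed=70)
    s=observe();print(s['tool_pos'][2],s['contact_force'])
    hit=bot.move_straight([x,y,133],max_speed=20,contact_N=25)
    s=observe();print(hit,s['clock'],s['tool_pos'],s['contact_force'])
    bot.wait(.1);s=observe();print(s['tool_pos'][2],s['contact_force'])
    bot.move_straight([x,y,170],max_speed=70)
    bot.wait(.3)
s=observe();print(s['clock'])
c=eyes.capture('wrist');save(c,'w3')
M=np.array(c['mount']);R=np.array([[0,1,0],[1,0,0],[0,0,-1]])
for d in eyes.landmark_of('pump_tip',c)[:2]:
        print(R@(M[:3,:3]@np.array(d['position'])+M[:3,3])+s['tool_pos'],d['conf'])
```

```text
145.53225103465425 [-0.61345887  0.14409066  8.53998147]
False 8.3083 [552.27998474  20.8328498  138.58759549] [-9.54358374  0.24502245 25.5758437 ]
138.55163260724166 [-9.65163377  1.31117956 24.7432349 ]
145.53720550785678 [-1.18087313  0.33071648  9.42455873]
False 10.6083 [552.2308172   20.80586691 138.55815601] [-9.40169431  0.52463947 25.62156496]
138.54683146918848 [-9.30299878  0.90810891 26.06008181]
11.6833
[546.01307658  69.47654032 114.490235  ] 0.56
```

View pics/w3.png

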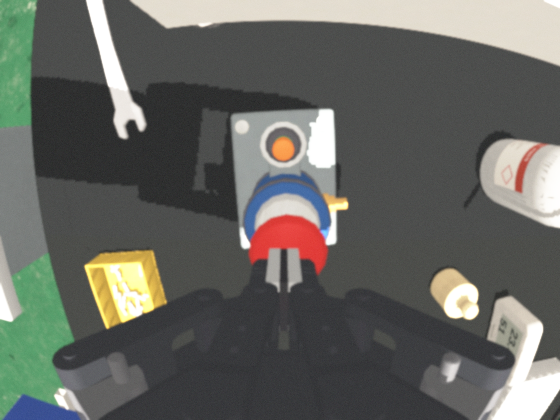

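The cap bottoms solidly at TCP z≈138.6 with 25 N. I'll add three more strokes with the same routine, then back away and check.

Run:
```python
from h import *
x,y=550.5,21
for i in range(3):
    bot.move_straight([x,y,144],max_speed=80)
    bot.move_straight([x,y,133],max_speed=25,contact_N=25)
    bot.wait(.1);s=observe();print(s['tool_pos'][2],s['contact_force'])
    bot.move_straight([x,y,170],max_speed=70)
    bot.wait(.3)
q=[0,.70710678,.70710678,0]
bot.move_straight([x,y,230],max_speed=150)
s=observe();print(s['clock'],s['contact_force'])
c=eyes.capture('wrist');save(c,'w4')
bot.move_straight([490,-110,260],max_speed=200)
s=observe();print(s['clock'])
c=eyes.capture('top');save(c,'t4');c5=eyes.capture('wrist');save(c5,'w5')
f=210/np.tan(np.radians(c['vertical_fov']/2))
D=c['depth'];v,u=np.mgrid[:420,:560]
W=(np.stack([(u-c['cx'])/f*D,(v-c['cy'])/f*D,D],-1)-np.array(c['t']))@np.array(c['R'])
im=c['image'].astype(int);hsv=cv2.cvtColor(c['image'],cv2.COLOR_RGB2HSV)
red=(im[...,0]>140)&(im[...,1]<80)&(im[...,2]<90)&(D>0)
for cc in ((180,240),(283,343)):
    m=np.zeros_like(red);m[190:250,cc[0]:cc[1]]=1
    p=W[m&red&(W[...,2]>90)];o=W[m&(hsv[...,0]>8)&(hsv[...,0]<22)&(hsv[...,1]>120)&(W[...,2]>50)&(D>0)]
    print(len(p),p.mean(0) if len(p) else 0,len(o),o.mean(0) if len(o) else 0,o.max(0) if len(o) else 0)
a=cv2.imread('pics/t4.png')
t=np.hstack([cv2.resize(a[190:250,k:k+60],None,fx=6,fy=6,interpolation=cv2.INTER_CUBIC) for k in (180,283)])
cv2.imwrite('pics/z4.png',t)
```

```text
138.56205072520586 [-8.74391894  0.82796165 25.3647067 ]
138.5699327409904 [-7.64037438  0.43376629 25.30756862]
138.55679763255208 [-8.12524298  1.07535464 25.1756475 ]
18.7583 [-1.11297769 -0.16687094 -1.28013792]
19.6917
67 [554.29675737  29.08830707 147.07928918] 23 [547.4646113   73.60821008 110.7264848 ] [552.29132005  80.44271741 118.0388495 ]
169 [ 524.63497257 -256.27210455  134.12345586] 22 [ 528.91797986 -204.43557429  105.70235189] [ 537.81274434 -198.34675229  117.00262776]
```

View pics/z4.png

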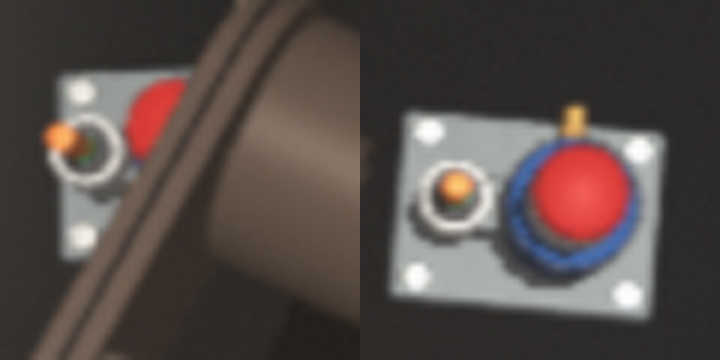

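View pics/w5.png

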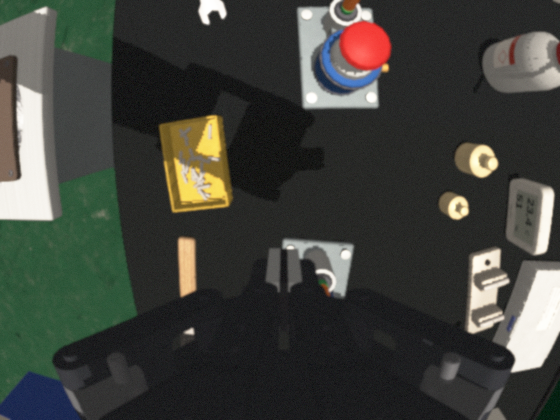

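Run:
```python
from h import *
bot.move_straight([430,-290,300],max_speed=250)
c=eyes.capture('top');save(c,'t5')
for q in ['pump_head','pump_tip']: print(q,[(w(c,d['position']).round(),d['conf']) for d in eyes.landmark_of(q,c)][:2])
f=210/np.tan(np.radians(c['vertical_fov']/2))
D=c['depth'];v,u=np.mgrid[:420,:560]
W=(np.stack([(u-c['cx'])/f*D,(v-c['cy'])/f*D,D],-1)-np.array(c['t']))@np.array(c['R'])
im=c['image'].astype(int)
m=(im[...,0]>140)&(im[...,1]<80)&(im[...,2]<90)&(D>0);m[:190]=0;m[250:]=0;m[:,:180]=0;m[:,240:]=0
print(m.sum(),np.median(W[m],0),observe()['clock'])
a=cv2.imread('pics/t5.png')
cv2.imwrite('pics/z5.png',np.hstack([cv2.resize(a,None,fx=.8,fy=.8),cv2.resize(a[190:246,180:236],(336,336),interpolation=cv2.INTER_CUBIC)]))
```

```text
pump_head [(array([551.,  23., 138.]), 0.73)]
pump_tip [(array([548.,  78., 112.]), 0.38)]
166 [550.10866448  24.43271761 135.21300674] 20.8667
```

View pics/z5.png

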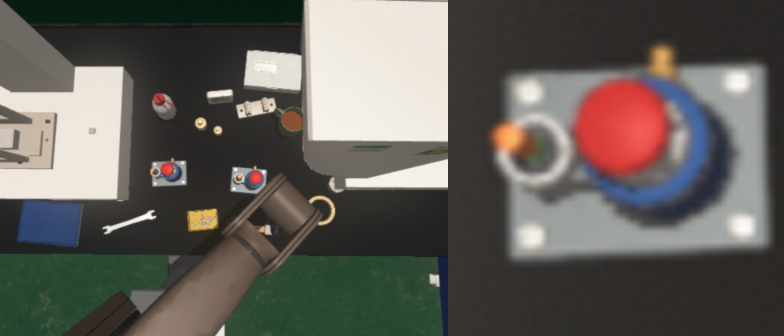

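The pin is out with green showing at its base, the cap is up, and the other objects are where they were. Handing the job in.

```bash
python3 -c "
from h import *
print(bot.finish_job(),observe()['clock'],observe()['contact_force'])"
```

```text
the job is handed in; nothing more can be done
the job is handed in; nothing more can be done
```

I pumped the empty lubricator, the one at about (551, 22), until its pin stood fully out, and handed the job in at about 21 s on the robot's clock. The cap is up and the arm is clear of everything.

- **Strokes:** I made six with the closed fingertips. The last five went fully home, stopping solidly at the same depth each time with about 25 N, with a full release after each. The first stroke may have stopped about 1 mm short because its contact threshold tripped early.
- **Pin:** the last pictures put its tip at about 112 mm, up from about 85 mm. The listed height for fully out is 114 mm, and the primed pump's pin reads the same within error. Some green shows at its base, though the image is coarse.
- **Cap:** it stands at its original height of about 135 mm.
- **Everything else:** I did not touch the primed lubricator or the loose objects. In the last picture they look where they were; I judged that by eye and did not measure it. The arm partly hid the dust brush in that picture.

No final check failed or disagreed.

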